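Hold the extractor's key switch in its third position

ROBOT

A 7-joint arm with a two-finger parallel gripper is mounted at the origin on the work surface. World frame = base frame: x ahead of the robot, y to its left, z up, the work surface at z = 0. Lengths are in m, angles in rad, forces in N, time in s.
With the tool pointing down it reaches from about 0.4 to 0.9 m from the base axis. Payload 5.6 kg.
Tool frame: the origin (TCP) lies between the finger pads; the fingertips stand 22 mm ahead of it and the grasp point (between the pads) lies 3 mm ahead of it; y points along the fingers, z is the direction in which the jaws open and shut, and the axes are right-handed (so a half turn about y gives the same grasp; the last joint's range is limited). The gripper opens to 92 mm and grips with 3 to 60 N. Pads are 20 mm wide; open, the fingers measure 128 mm over their backs; the gripper's body (75 mm by 189 mm) begins 69 mm behind the grasp point.
Start: joints at [1.189, 0.468, -0.012, 1.603, 0.006, 1.071, -0.056], TCP at [0.216, -0.613, 0.213] pointing down, gripper open.
Joint ranges: [-2.53, 2.53], [-0.31, 2.02], [-1.57, 1.55], [0.28, 2.44], [-1.29, 4.43], [0.15, 1.84], [-2.92, 2.92]. Speed limits (rad/s): [2.57, 2.57, 3.14, 3.14, 3.14, 3.14, 3.14].

INTERFACE

Orientations are given as [roll, pitch, yaw] about the fixed x, y, z axes, in that order (R = Rz(yaw) Ry(pitch) Rx(roll)).
In Python, from plant import * gives the robot as it stands.
- The arm moves only by the tool drive_tool, never from a script. Its argument "plan" is one flat list of numbers, 7 for each row, row after row: the gripper's target within -1 to 1 (shut at 1, half-way at 0, fully open at -1), then the shift along the tool's x, y, z in m, then the turn, a rotation vector about the tool's x, y, z in degrees. In form: [claw, x, y, z, rx, ry, rz, claw, x, y, z, rx, ry, rz, ...]. A call has 1 to 20 rows; each row shifts and turns the commanded pose from where the row before left it, along the tool's axes as they then stand; what a row does not reach is not made up. A row lasts 1/8 s, in which the tool goes at most 62.5 mm and 10.7 degrees, less where a joint would pass 70% of its speed; a pose out of reach is approached as far as the arm can. A call is refused whole if a number of a shift passes 0.0625 or a number of a turn 10.7, either way. A call with a gripper value outside its range is refused whole. The fingers move at their own pace and stop on an object; "force" is the grip in N (left out, the last holds). Time passes only in rows, so rows that do not move let the fingers close. It gives the time, the measured TCP pose, the force and the opening at its end, in the units of the state.
- read_state(): the state, without advancing time (a new reading comes with each control period).
- read_camera(name): name is "scene" or "top" or "wrist"; returns a dict with "pixels" (420x560x3 uint8, red, green, blue), "intrinsics" (3x3 intrinsics, pixels), "R" (3x3) and "t" (3): a world point X has camera coordinates R X + t; the wrist camera has in their place "mount" (4x4, takes a point from camera to tool coordinates, whose origin is the TCP and whose axes are the tool frame's). Camera axes: x right, y down, z forward; pixel columns grow to the right and rows downward; lengths in m; the calibration is good to about 2 mm. A picture is of the moment at which its call begins: read the wrist's pose just before it. There is no depth.
- job_done(): hands the job in, once; it reports no verdict.
Trained networks look in the newest picture that a camera, given by its name, has taken for a name from the list of things; names that differ only in an ending like _2 or _b are one class to them, and where a whole thing is asked for, a point or a joint stands for the part that bears it (a point fixed in the world has none). Each returns a list of dicts, best first, with "score" (0 to 1); they miss things now and then, are a little off and sometimes report something else, mostly with a low value. They report only what shows in the picture. A call takes as long as a camera call. They do not tell look-alikes from the thing itself.
- look_for(camera, query): "point" ([column, row] in pixels, amid what is visible of it).
- silhouettes(camera, query): "pixels" (420x560 bool, what is visible of it) and "point" ([column, row] in pixels, amid what is visible of it).
- pinpoint(camera, query): "point" ([column, row] in pixels: a listed point, or the origin of a listed thing).
The state is a dict: "time_s": time; "qpos": joint angles; "joint_velocities": joint speeds; "joint_torque": joint torques, N m; "eef_pos": TCP position; "tcp_rot": TCP orientation; "contact_force": force on the tool from outside, world axes, zero at the start; "torque": the same for the moment, N m; "gripper_width": opening from 0.0 (shut) to 1.0 (fully open).
Only numpy, scipy, OpenCV 4.12 (cv2) and the standard library are available. Lean on these libraries where they do the work, as an engineer would, in place of code of your own. Each camera call takes 0.05 s, during which the arm holds its last target. There are 200 camera calls.

TASK

Start the dust extractor: take the red key out of its wooden block, push it fully down into the slot of the key switch on the grey control box, and with it turn the switch clockwise past its two click positions to the third one (green mark). It springs back when let go, so finish while still gripping the key and holding it fully in and turned at the third position. Leave the blue key and everything else on the bench where it is.

Things in the scene. Friction and masses are not known exactly. Their poses are not given: they have to be found in the camera images.
- red_key_grip (a point): Centre of the red plastic head of the red key (60 g, upright in its block, z up): grip here. Head 26 mm along x, 14 mm thick along y (grip across this), 46 mm tall. Below it a steel shoulder 30 x 16 x 6 mm, its underside 29 mm below this point, then the flat steel blade: 20 mm along x, 6 mm along y, 22 mm long. The same a half turn round, so it fits the slot either way.
- red_key_shoulder (a point): Point of the red key on its axis on the underside of the shoulder, 29 mm below the centre of the head: it meets the rim of the slot when the key is fully in. Axes as the key's (x along the blade's width, z up).
- slot (a point): Centre of the mouth of the key slot, on the vertical axis of the brass barrel (45 mm across) and level with its top, 94 mm above the bench. Slot 22 mm along x, 8 mm along y, 23.5 mm deep, chamfered; turns with the barrel. Around it a fixed flush black collar, 68 mm across, marked clockwise: white (home), yellow, yellow (two clicks), green (third). A white tick on the barrel points to the mark.
- switch (a joint): Angle of the brass barrel, rad, clockwise from above positive; 0 = home. Clicks at 0.40 and 0.80, third position (green mark) 1.20, dead stop 1.32. The key has about 0.1 rad of play in the slot. A spring drives it home from everywhere, clicks too: 0.10 N m at home, 0.20 at the third, varied by 0.05 at the clicks; let go, it returns to 0.
- control_box: Fixed grey steel box, 160 (x) x 180 (y) x 70 mm tall; origin at the centre of its underside, z up. The switch stands on top, its axis 15 mm towards -x and 25 mm towards -y of the centre. A red stop button (not part of the job), 21 mm proud, stands 85 mm from the switch towards +y.
- red_block: Fixed wooden block 56 x 56 x 40 mm that holds the red key by its blade in a 23 x 9 mm slot, the shoulder resting on its top; origin at the centre of its underside, z up.
- blue_block: Fixed wooden block like the other, holding the blue key.
- blue_key_grip (a point): Centre of the head of the blue key, of the same size as the red one; it belongs to another machine and stays in its block.
- glue: Bystander to leave alone: white glue bottle with orange cap, 60 mm across, 170 mm tall. Origin at the centre of its underside.
- screw_jar: Bystander to leave alone: amber jar with dark lid, 70 mm across, 85 mm tall. Origin at the centre of its underside.
- hammer: Bystander to leave alone: hammer lying flat. Origin half-way along its 260 mm length; the head lies at +x.
- offcut: Bystander to leave alone: wooden offcut 80 x 35 x 22 mm, long side along its x. Origin at the centre of its underside.
- tape: Bystander to leave alone: roll of yellow tape lying flat, 100 mm across, 25 mm tall. Origin at the centre of its underside.
- paint_tin: Bystander to leave alone: blue paint tin, 84 mm across, 100 mm tall. Origin at the centre of its underside.
Not all that is in view belongs to the job. Of the things like the part that bears red_key_grip, leave any that is white; of the rest the smaller one is meant.

How it is judged:
On the way, in this order (a step that is already met when the one before it is completed fails the run):
1. the red key is fully down in the slot of the key switch, before the switch has been turned to its second click (z of red_key_shoulder in the frame of slot below 0.005 m and horizontal distance between red_key_shoulder and slot below 0.005 m and angle between red_key_grip's own z axis and vertical below 0.15 rad and value of joint switch below 0.6 rad), for 0.1 s.
2. with the key gripped and in the slot the switch reaches its third position (z of red_key_shoulder in the frame of slot below 0.005 m and horizontal distance between red_key_shoulder and slot below 0.005 m and angle between red_key_grip's own z axis and vertical below 0.15 rad and contact force between the fingers and red_key above 3 N and value of joint switch above 1.08 rad), for 0.3 s.
At the end, for the whole second after the job is handed in: Ends holding: the fingers grip the red key (more than 3 N), its shoulder within 5 mm of the slot's rim, centred within 5 mm and upright within 0.15 rad, and the switch is held still at its third position (more than 1.08 rad; third click 1.20, stop 1.32) (all of step 2 and velocity of joint switch between -0.1 and 0.1 rad/s); the arm keeps its last pose, push and grip.
It fails at once if the blue key is shifted more than 20 mm (distance of blue_key_grip from where it was at the start of the episode above 0.02 m).
It fails at once if another thing on the bench is shifted more than 30 mm (distance of any of glue, screw_jar, hammer, offcut, tape, paint_tin from where it was at the start of the episode above 0.03 m).
It also fails if it takes over 48 s, if anything falls off the work surface, if the arm or the gripper's body presses on something with over 40 N, if the wrist force passes 120 N, or if a joint passes its speed limit or range.

## Working session

There is one attempt and no reset: what is moved stays moved. The work goes in short steps, Python scripts to look and compute and a tool call to move; the robot and the scene stay as the last step left them, time stands still between calls to the robot, and variables do not carry over. Pictures are saved under pics/ and viewed, about 8 in all and at most 12, crops included, and the job is handed in when it is done.

Besides the shell and the picture viewer there is one more tool, called after "Request:" as a command line: name --argument value ..., lists and objects as JSON in quotes. drive_tool: Moves the arm, as the interface text tells. Its arguments: {"type":"object","properties":{"plan":{"type":"array"},"force":{"type":"number"}},"required":["plan"]}

```bash
mkdir -p pics
cat > h.py <<'E'
from plant import *
import numpy as np, cv2
from scipy.spatial.transform import Rotation as Rn
def cam(n):
    s=read_state(); c=read_camera(n)
    if n=="wrist":
        M=np.array(c["mount"]); Rt=Rn.from_euler('xyz',s["tcp_rot"]).as_matrix()
        Rc=Rt@M[:3,:3]; p=Rt@M[:3,3]+np.array(s["eef_pos"])
        c["R"]=Rc.T; c["t"]=-Rc.T@p
    c["R"]=np.array(c["R"]);c["t"]=np.array(c["t"]);c["K"]=np.array(c["intrinsics"])
    return c
def atz(c,uv,z):
    d=c["R"].T@np.linalg.inv(c["K"])@np.array([uv[0],uv[1],1.]); o=-c["R"].T@c["t"]
    return o+d*(z-o[2])/d[2]
def proj(c,X):
    q=c["K"]@(c["R"]@np.array(X)+c["t"]); return q[:2]/q[2]
def save(c,f): cv2.imwrite(f"pics/{f}.png",c["pixels"][:,:,::-1])
E
python3 - <<'E'
from h import *
np.set_printoptions(precision=4,suppress=True)
s=read_state(); print(s)
Z=dict(red_key_grip=.069,red_key_shoulder=.04,slot=.094,control_box=0,red_block=0,blue_block=0,blue_key_grip=.069,glue=0,paint_tin=0,screw_jar=0,hammer=0,tape=0,offcut=0)
for n in ["top","scene"]:
    c=cam(n); save(c,n); print(n,-c["R"].T@c["t"])
    for q in Z:
        for r in pinpoint(n,q)[:4]: print(q,round(r["score"],2),np.round(r["point"],1),atz(c,r["point"],Z[q]))
a=np.hstack([cv2.imread(f"pics/{n}.png") for n in("top","scene")]);
E
```

```text
{'time_s': 0.0, 'qpos': array([ 1.189 ,  0.4684, -0.0116,  1.6036,  0.006 ,  1.0714, -0.0563]), 'joint_velocities': array([ 0.0007, -0.0002, -0.0002, -0.0011,  0.    ,  0.0007, -0.0003]), 'joint_torque': array([  0.0002, -52.0573,  -0.012 , -24.3746,  -0.0565,   0.0173,
         0.0002]), 'eef_pos': array([ 0.2157, -0.6125,  0.2124]), 'tcp_rot': array([-1.5725, -0.0001, -2.8029]), 'contact_force': array([-0.0616,  0.575 ,  0.0528]), 'torque': array([-0.0437, -0.0036,  0.0024]), 'gripper_width': 1.0034256464631919}
top [0.4828 0.0368 1.5248]
red_key_grip 0.6 [362.6 208.1] [ 0.6123 -0.2018  0.069 ]
red_key_grip 0.51 [362.2 236.6] [ 0.5318 -0.2017  0.069 ]
red_key_grip 0.41 [333.6 226.2] [ 0.559  -0.1207  0.069 ]
red_key_shoulder 0.7 [366.1 236.2] [ 0.5343 -0.2176  0.04  ]
red_key_shoulder 0.59 [357.7 209.7] [ 0.6099 -0.1925  0.04  ]
red_key_shoulder 0.47 [398.2 224.4] [ 0.5705 -0.3096  0.04  ]
red_key_shoulder 0.44 [332.9 230.3] [ 0.5487 -0.1221  0.04  ]
slot 0.69 [226.3 247.2] [0.4923 0.1764 0.094 ]
control_box 0.87 [220.2 248.1] [0.4899 0.2033 0.    ]
control_box 0.73 [399.9 225.9] [
[... 1131 characters left out ...]
0.4827 0.1751 0.094 ]
slot 0.67 [240.1 152.3] [ 0.6035 -0.223   0.094 ]
control_box 0.77 [355.7 250.4] [0.4847 0.2058 0.    ]
red_block 0.79 [273.9 188.2] [ 0.5533 -0.1152  0.    ]
blue_block 0.7 [237.6 153.1] [ 0.5715 -0.3092  0.    ]
blue_key_grip 0.59 [238.4 134.4] [ 0.5573 -0.3179  0.069 ]
glue 0.62 [221.7 226.2] [ 0.7586 -0.0755  0.    ]
glue 0.55 [351.7 226. ] [0.442 0.132 0.   ]
paint_tin 0.78 [443.3 331.4] [0.4519 0.5187 0.    ]
paint_tin 0.51 [242.4 154.9] [ 0.5625 -0.2933  0.    ]
screw_jar 0.98 [237.8 268.2] [0.7906 0.0751 0.    ]
hammer 0.95 [197.6 164.3] [ 0.7042 -0.3366  0.    ]
tape 0.7 [236.3 114.4] [ 0.4811 -0.4766  0.    ]
offcut 0.89 [296.  203.2] [ 0.5295 -0.028   0.    ]
```

Run:
```python
import cv2,numpy as np
a=cv2.imread("pics/top.png")[180:270,190:430];b=cv2.imread("pics/scene.png")[110:250,180:400]
a=cv2.resize(a,(800,300),interpolation=2);b=cv2.resize(b,(471,300),interpolation=2)
o=np.zeros((600,800,3),np.uint8);o[:300]=a;o[300:,:471]=b
cv2.imwrite("pics/v1.png",o)
```

```text
(no output)
```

View pics/v1.png

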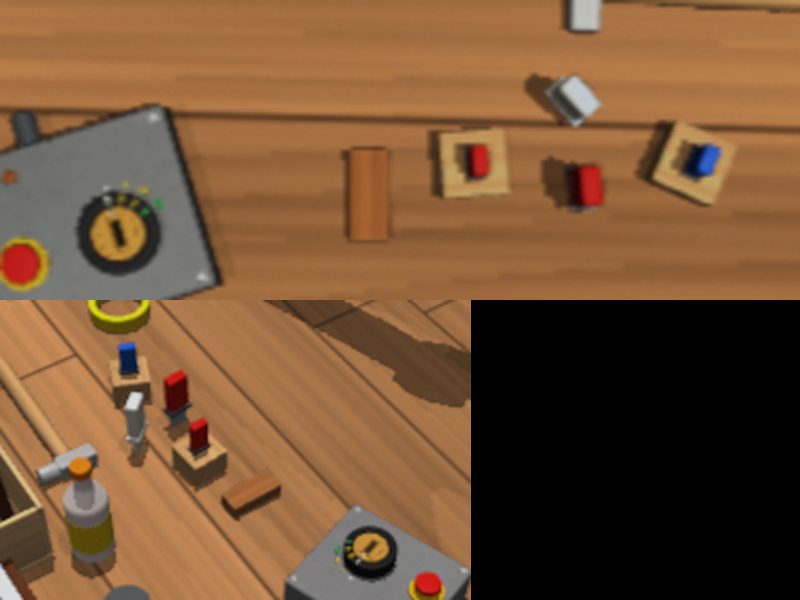

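The red key in the wooden block is at v1 (478,160), about (0.56,-0.12). The larger red and the white look-alikes stand free at (585,185) and (573,98). The slot is at (118,233). The marks run from white (up and slightly left) clockwise to green. I'll go above the key first.

Request:
drive_tool --plan '[0.1,-0.048,-0.004,-0.035,0,0,0,0.1,-0.048,-0.004,-0.035,0,0,0,0.1,-0.048,-0.004,-0.035,0,0,0,0.1,-0.048,-0.004,-0.035,0,0,0,0.1,-0.048,-0.004,-0.035,0,0,0,0.1,-0.048,-0.004,-0.035,0,0,0,0.1,-0.048,-0.004,-0.035,0,0,0,0.1,-0.048,-0.004,-0.035,0,0,0,0.1,-0.048,-0.004,-0.035,0,0,0,0.1,-0.048,-0.004,-0.035,0,0,0,0.1,0,0,0,0,-10.7,0,0.1,0,0,0,0,-10.7,0,0.1,0,0,0,0,-10.7,0,0.1,0,0,0,0,-10.7,0,0.1,0,0,0,0,-10.7,0,0.1,0,0,0,0,-10.7,0,0.1,0,0,0,0,-10.7,0,0.1,0,0,0,0,-10.7,0,0.1,0,0,0,0,-10.7,0,0.1,0,0,0,0,-10.7,0]'

```text
time_s: 3.9
eef_pos: [0.5524, -0.1236, 0.2535]
tcp_rot: [-1.571, -0.0, -0.929]
contact_force: [0.0, 0.5, 0.5]
gripper_width: 0.448
```

Request:
drive_tool --plan '[0.1,0,0,0,0,-10.7,0,0.1,0,0,0,0,-10.7,0,0.1,0,0,0,0,-10.7,0,0.1,0,0,0,0,-10.7,0,0.1,0,0,0,0,-10.7,0,0.1,0,0,0,0,0,0,0.1,0,0,0,0,0,0]'

```text
time_s: 4.78
eef_pos: [0.5524, -0.1236, 0.2534]
tcp_rot: [-1.571, 0.0, -0.005]
contact_force: [0.2, 1.4, -0.3]
gripper_width: 0.451
```

Run:
```python
from h import *
np.set_printoptions(precision=4,suppress=True)
s=read_state(); print(s["time_s"],s["qpos"],s["eef_pos"],s["tcp_rot"],s["contact_force"])
c=cam("wrist"); save(c,"w1"); print(c["mount"])
for q,z in dict(red_key_grip=.069,red_key_shoulder=.04,red_block=0).items():
    for r in pinpoint("wrist",q)[:3]: print(q,round(r["score"],2),np.round(r["point"],1),atz(c,r["point"],z))
for r in silhouettes("wrist","red_key_grip")[:3]:
    (cx,cy),wh,a=cv2.minAreaRect(np.argwhere(r["pixels"])[:,::-1].astype(np.float32)); print(r["score"],cx,cy,wh,a,r["pixels"].sum())
```

```text
4.775 [ 0.7898  0.4114 -0.8083  1.7299  0.3241  1.1396  1.4514] [ 0.5524 -0.1236  0.2534] [-1.5709  0.     -0.005 ] [ 0.1601  1.4351 -0.291 ]
[[ 0.0005  0.9723  0.2339 -0.0651]
 [ 0.0006 -0.2339  0.9723 -0.1715]
 [ 1.     -0.0004 -0.0007  0.0014]
 [ 0.      0.      0.      1.    ]]
red_key_grip 0.8 [210.5 244.8] [ 0.6107 -0.1977  0.069 ]
red_key_grip 0.69 [280.7 198.5] [ 0.5565 -0.1162  0.069 ]
red_key_grip 0.66 [197.3 180.7] [ 0.5359 -0.2084  0.069 ]
red_key_shoulder 0.78 [205.2 180.8] [ 0.54  -0.206  0.04 ]
red_key_shoulder 0.76 [215.1 230.8] [ 0.6025 -0.1972  0.04  ]
red_key_shoulder 0.57 [280.1 196.8] [ 0.56   -0.1164  0.04  ]
red_block 0.73 [281.3 188.2] [ 0.556  -0.1142  0.    ]
0.95 198.1923065185547 179.46153259277344 (37.06595230102539, 31.966930389404297) 78.69007110595703 1044
0.95 206.97637939453125 236.89913940429688 (25.615262985229492, 39.89691925048828) 58.392494201660156 752
0.92 280.0 196.0 (30.0, 12.0) 90.0 375
```

View pics/w1.png

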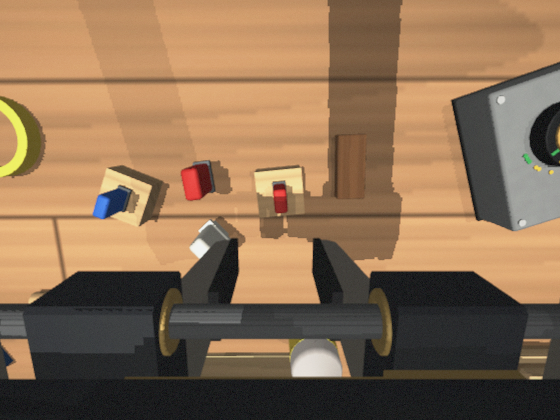

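The wrist view shows the red key upright in its block at (280,198), centred between the fingers. The large red key (197,182) and the white one (210,238) are clear to its left. I'll fit the key and block pose from this picture.

```bash
cat >> h.py <<'E'
from scipy.optimize import minimize
def boxpts(x,y,yaw,dx,dy,z0,z1):
    c,s=np.cos(yaw),np.sin(yaw)
    return [(x+c*a-s*b,y+s*a+c*b,z) for a in(-dx/2,dx/2) for b in(-dy/2,dy/2) for z in(z0,z1)]
def fitbox(c,mask,g,dx,dy,z0,z1,S=8):
    m=cv2.resize(mask.astype(np.float32),None,fx=S,fy=S,interpolation=cv2.INTER_LINEAR)>.5
    def f(p):
        P=np.array([proj(c,X) for X in boxpts(*p,dx,dy,z0,z1)])
        h=cv2.convexHull(((P+.5)*S).astype(np.int32)); r=np.zeros(m.shape,np.uint8); cv2.fillConvexPoly(r,h,1); r=r>0
        return 1-(m&r).sum()/(m|r).sum()
    best=None
    for dyaw in(-.15,0,.15):
        x0=np.array(g)+[0,0,dyaw]
        r=minimize(f,x0,method="Nelder-Mead",options=dict(initial_simplex=[x0,x0+[.005,0,0],x0+[0,.005,0],x0+[0,0,.15]],xatol=1e-4,fatol=1e-4))
        if best is None or r.fun<best.fun: best=r
    return best.x,1-best.fun
E
python3 - <<'E'
from h import *
np.set_printoptions(precision=4,suppress=True)
c=cam("wrist"); p=c["pixels"].astype(int)
red=(p[:,:,0]>90)&(p[:,:,1]<60)&(p[:,:,2]<60)
n,l,st,ce=cv2.connectedComponentsWithStats(red.astype(np.uint8))
k=1+np.argmin([np.hypot(*(ce[i]-[280,198]))+(st[i,4]<50)*1000 for i in range(1,n)])
print(st[k]); print("key",fitbox(c,l==k,[.558,-.118,0],.026,.014,.046,.092))
for r in silhouettes("wrist","red_block")[:2]:
    m=r["pixels"]; print(r["score"],r["point"],m.sum())
    if abs(r["point"][0]-280)<20:
        h=cv2.convexHull(np.argwhere(m)[:,::-1].astype(np.int32)); mm=np.zeros(m.shape,np.uint8); cv2.fillConvexPoly(mm,h,1)
        print("block",fitbox(c,mm>0,[.558,-.118,0],.056,.056,0,.04,4))
E
```

```text
[273 184  14  29 286]
key (array([ 0.5545, -0.117 ,  0.0371]), np.float64(0.7026029451343766))
0.93 [272.4, 191.0] 1792
block (array([ 0.5548, -0.1171,  0.0799]), np.float64(0.9714171443807492))
0.17 [349.4, 165.2] 1978
```

Request:
drive_tool --plan '[0.1,0.003,0.03,0.0066,0,-4.6,0,0.1,0,0.04,0,0,0,0,0.1,0,0.04,0,0,0,0,0.1,0,0,0,0,0,0,0.1,0,0,0,0,0,0]'

```text
time_s: 5.75
eef_pos: [0.5564, -0.1167, 0.1447]
tcp_rot: [-1.571, -0.002, 0.079]
contact_force: [0.7, -0.0, -0.1]
gripper_width: 0.451
```

Run:
```python
from h import *
np.set_printoptions(precision=4,suppress=True)
s=read_state(); print(s["time_s"],s["eef_pos"],s["tcp_rot"])
c=cam("wrist"); save(c,"w2"); p=c["pixels"].astype(int)
for q,z in dict(red_key_grip=.069,red_key_shoulder=.04).items():
    for r in pinpoint("wrist",q)[:4]: print(q,round(r["score"],2),np.round(r["point"],1),atz(c,r["point"],z))
e=proj(c,[.5555,-.117,.069]); print(e)
red=(p[:,:,0]>50)&(p[:,:,1]<.35*p[:,:,0])&(p[:,:,2]<.35*p[:,:,0])
n,l,st,ce=cv2.connectedComponentsWithStats(red.astype(np.uint8))
k=1+np.argmin([np.hypot(*(ce[i]-e))+(st[i,4]<50)*1000 for i in range(1,n)])
print(st[k]); print("key",fitbox(c,l==k,[.5555,-.117,.08],.026,.014,.046,.092,4))
```

```text
5.75 [ 0.5564 -0.1167  0.1447] [-1.571  -0.0018  0.0787]
red_key_grip 0.82 [158.  184.3] [ 0.5355 -0.2076  0.069 ]
red_key_grip 0.78 [270.9 215.5] [ 0.5534 -0.119   0.069 ]
red_key_grip 0.63 [170.9 274.1] [ 0.6096 -0.1975  0.069 ]
red_key_shoulder 0.83 [171.9 180.8] [ 0.5367 -0.2059  0.04  ]
red_key_shoulder 0.82 [180.8 256.9] [ 0.6059 -0.1977  0.04  ]
red_key_shoulder 0.77 [274.4 209.3] [ 0.5549 -0.1162  0.04  ]
[273.2338 218.2434]
[264 198  18  44 707]
key (array([ 0.554 , -0.117 ,  0.1109]), np.float64(0.7891583054626533))
```

View pics/w2.png

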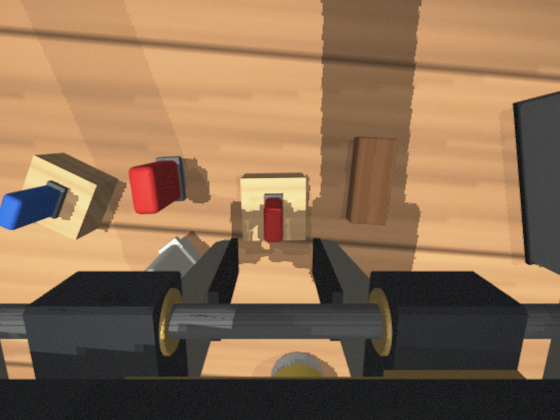

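The key head at (273,219) sits between the fingers and lines up with the tool. I'll go down and grip.

Request:
drive_tool --plan '[0.1,-0.001,0.03,0,0,0,0,0.1,0,0.03,0,0,0,0,0.1,0,0.0125,0,0,0,0,0.1,0,0,0,0,0,0,0.1,0,0,0,0,0,0,1,0,0,0,0,0,0,1,0,0,0,0,0,0,1,0,0,0,0,0,0,1,0,0,0,0,0,0,1,0,0,0,0,0,0]' --force 50

```text
time_s: 7.15
eef_pos: [0.5546, -0.1171, 0.0711]
tcp_rot: [-1.571, -0.0, 0.079]
contact_force: [-1.6, -0.3, 3.0]
gripper_width: 0.148
```

Run:
```python
from h import *
s=read_state(); print(s)
```

```text
{'time_s': 7.15, 'qpos': array([ 0.67160226,  0.63504954, -0.6874418 ,  1.87757286,  0.53975781,
        0.82261896,  1.35005392]), 'joint_velocities': array([ 0.00040498,  0.00103973,  0.00207823,  0.00137546, -0.00033804,
       -0.00112139,  0.00072628]), 'joint_torque': array([-2.30723284e-01, -4.69325566e+01, -9.67592865e+00, -1.68585241e+01,
       -6.67328434e-02, -5.77042380e-02, -3.28587848e-03]), 'eef_pos': array([ 0.55459097, -0.11707097,  0.07108499]), 'tcp_rot': array([-1.57109777e+00, -2.29850840e-04,  7.86106744e-02]), 'contact_force': array([-1.60274129, -0.28798662,  3.04120951]), 'torque': array([-0.06310568, -0.06646399,  0.00095756]), 'gripper_width': 0.147835578193541}
```

Request:
drive_tool --plan '[1,0,-0.03,0,0,0,0,1,0,-0.045,0,0,0,0,1,0,-0.055,0,0,0,0,1,-0.0095,0,0.0443,0,0,0,1,-0.0095,0,0.0443,0,0,0,1,-0.0095,0,0.0443,0,0,0,1,-0.0095,0,0.0443,0,0,0,1,-0.0095,0,0.0443,0,0,0,1,0,0,0,0,0,0,1,0,0,0,0,0,0,1,0,0,0,0,0,0]'

```text
time_s: 8.52
eef_pos: [0.49, 0.0987, 0.2006]
tcp_rot: [-1.571, 0.0, 0.076]
contact_force: [0.1, -0.4, -1.4]
gripper_width: 0.144
```

```bash
python3 - <<'E'
from h import *
np.set_printoptions(precision=4,suppress=True)
s=read_state(); print(s["time_s"],s["qpos"],s["eef_pos"],s["tcp_rot"],s["contact_force"],s["torque"],s["gripper_width"])
c=cam("wrist"); save(c,"w3")
for n in("wrist","top","scene"):
    c=cam(n)
    for q,z in dict(slot=.094,control_box=0,red_key_grip=s["eef_pos"][2]-.003).items():
        for r in pinpoint(n,q)[:3]: print(n,q,round(r["score"],2),np.round(r["point"],1),atz(c,r["point"],z))
    for r in silhouettes(n,"control_box")[:1]: print(r["score"],r["pixels"].sum(),np.ptp(np.argwhere(r["pixels"]),axis=0))
E
python3 -c "
import cv2
a=cv2.imread('pics/w3.png');cv2.imwrite('pics/w3b.png',cv2.resize(a,(800,600),interpolation=2))"
```

```text
8.525 [ 0.4721  0.3736 -0.8881  1.9337  0.3448  0.9941  1.0729] [0.49   0.0987 0.2006] [-1.5711  0.0005  0.0763] [ 0.1216 -0.3822 -1.4481] [ 0.0983 -0.1185  0.0628] 0.14419071610261905
wrist slot 0.86 [366.8 213.1] [0.4859 0.1811 0.094 ]
wrist slot 0.67 [165.7 213.4] [0.4997 0.0035 0.094 ]
wrist control_box 0.87 [369.4 203. ] [0.494  0.2115 0.    ]
wrist red_key_grip 0.61 [274.  250.6] [0.4892 0.0994 0.1976]
0.84 27531 [171 213]
top control_box 0.79 [219.4 247.8] [0.4907 0.2057 0.    ]
top control_box 0.39 [319.4 157.5] [ 0.7664 -0.0824  0.    ]
top red_key_grip 0.66 [360. 208.] [ 0.6009 -0.1741  0.1976]
top red_key_grip 0.65 [362.2 238.9] [ 0.5216 -0.1807  0.1976]
0.87 2349 [71 64]
scene control_box 0.93 [355.8 249.7] [0.483  0.2041 0.    ]
scene red_key_grip 0.68 [244.7 160.9] [ 0.6541 -0.0943  0.1976]
scene red_key_grip 0.66 [336.  178.9] [0.4874 0.0941 0.1976]
scene red_key_grip 0.57 [264.8 151.5] [ 0.59   -0.0946  0.1976]
0.93 4494 [84 88]
```

View pics/w3b.png

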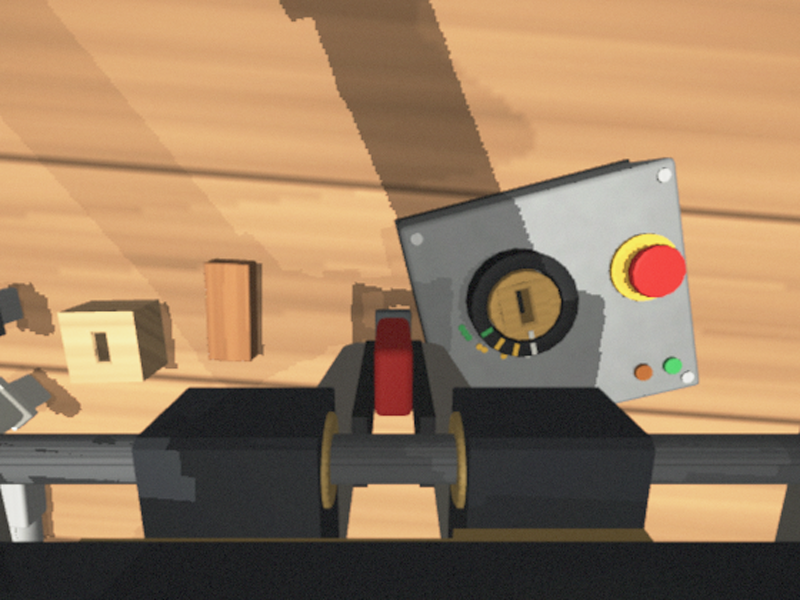

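The red key is in the fingers at (393,365), and its block is empty at (100,345). The brass barrel and slot are at about (522,304), with the white mark lower right and the green lower left of it. I'll rectify the barrel plane to get the slot's centre and yaw.

```bash
cat >> h.py <<'E'
def rect(c,x,y,z,half=.04,S=8):
    N=int(2*half*1000*S); # image up = +x, left = +y
    src=np.array([[x+half,y+half],[x+half,y-half],[x-half,y-half],[x-half,y+half]])
    P=np.float32([proj(c,[a,b,z]) for a,b in src]); Q=np.float32([[0,0],[N,0],[N,N],[0,N]])
    return cv2.warpPerspective(c["pixels"],cv2.getPerspectiveTransform(P,Q),(N,N),flags=cv2.INTER_CUBIC)
E
python3 - <<'E'
from h import *
np.set_printoptions(precision=4,suppress=True)
c=cam("wrist"); x,y=.486,.180
w=rect(c,x,y,.094); cv2.imwrite("pics/r1.png",w[:,:,::-1])
h=cv2.cvtColor(w,cv2.COLOR_RGB2HSV)
br=((h[:,:,1]>90)&(h[:,:,2]>70)&(h[:,:,0]>10)&(h[:,:,0]<35)).astype(np.uint8)
n,l,st,ce=cv2.connectedComponentsWithStats(br); k=1+np.argmax(st[1:,4]); ct=max(cv2.findContours((l==k).astype(np.uint8),0,1)[0],key=len)
N=w.shape[0]; W=lambda u,v:(x+.04-v/8000,y+.04-u/8000)
e=cv2.fitEllipse(cv2.convexHull(ct)); print("brass",e,W(*e[0]))
m=np.zeros((N,N),np.uint8); cv2.circle(m,(int(e[0][0]),int(e[0][1])),120,1,-1)
dk=((w.max(2)<75)&(m>0)).astype(np.uint8); n,l,st,ce=cv2.connectedComponentsWithStats(dk)
k=1+np.argmax(st[1:,4]); r=cv2.minAreaRect(np.argwhere(l==k)[:,::-1].astype(np.float32)); print("slot",r,ce[k],W(*r[0]))
mo=cv2.moments((l==k).astype(np.uint8)); print("axis deg from +u",np.degrees(.5*np.arctan2(2*mo['mu11'],mo['mu20']-mo['mu02'])))
E
```

```text
brass ((312.9169616699219, 317.9684753417969), (361.0099792480469, 369.3860778808594), 123.6479263305664) (0.4862539405822754, 0.18088537979125976)
slot ((332.2500305175781, 333.2500305175781), (118.26918029785156, 26.246904373168945), 71.56504821777344) [332.7798 333.8048] (0.48434374618530274, 0.17846874618530273)
axis deg from +u 71.31313563692422
```

View pics/r1.png

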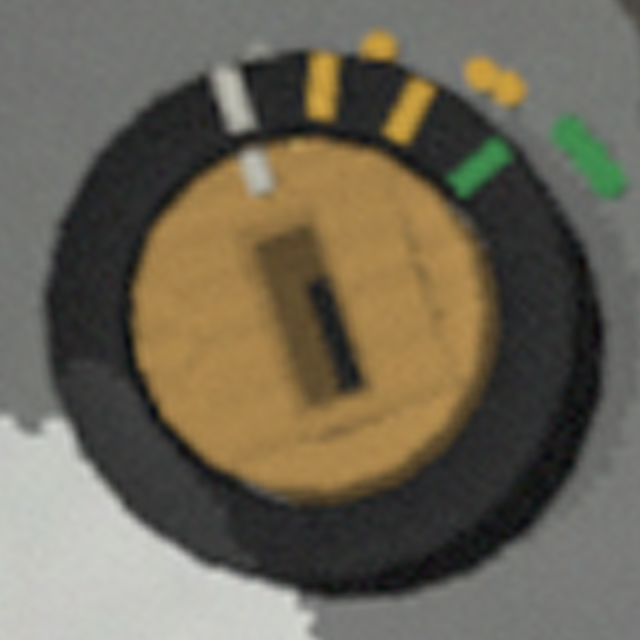

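The slot centre is at about rect (311,315), which is world (0.4866, 0.181), with yaw about 0.32. Brass and collar sizes match. I'll move over it, yaw, and stop with the blade tip about 10 mm above.

Request:
drive_tool --plan '[1,0.0015,0,0.0411,0,0,0,1,0.0015,0,0.0411,0,0,0,1,0,0,0,0,-7,0,1,0,0,0,0,-7,0,1,0,0.0215,0,0,0,0,1,0,0.0215,0,0,0,0,1,0,0,0,0,0,0,1,0,0,0,0,0,0,1,0,0,0,0,0,0]'

```text
time_s: 10.5
eef_pos: [0.4868, 0.1827, 0.1588]
tcp_rot: [-1.571, -0.002, 0.323]
contact_force: [0.5, 0.2, 0.7]
gripper_width: 0.146
```

Run:
```python
from h import *
np.set_printoptions(precision=4,suppress=True)
s=read_state(); print(s["time_s"],s["eef_pos"],s["tcp_rot"],s["contact_force"],s["torque"],s["gripper_width"])
T=np.array(s["eef_pos"]); R=Rn.from_euler('xyz',s["tcp_rot"]).as_matrix()
c=cam("wrist"); save(c,"w4")
for q,z in dict(slot=.094,red_key_grip=T[2]-.002,red_key_shoulder=T[2]-.031).items():
    for r in pinpoint("wrist",q)[:2]:
        X=atz(c,r["point"],z); print(q,round(r["score"],2),np.round(r["point"],1),X,"tool",R.T@(X-T))
print(proj(c,T+[0,0,-.0531]),proj(c,[.4866,.181,.094]))
a=cv2.imread("pics/w4.png")[130:340,135:415]; cv2.imwrite("pics/w4b.png",cv2.resize(a,(800,600),interpolation=2))
```

```text
10.5 [0.4868 0.1827 0.1588] [-1.5709 -0.0016  0.323 ] [0.5082 0.1867 0.6893] [ 0.0568 -0.1785 -0.038 ] 0.1463992179257025
slot 0.74 [271.5 225. ] [0.4889 0.1817 0.094 ] tool [ 0.0017  0.0648 -0.0016]
red_key_grip 0.67 [276.1 250.4] [0.4853 0.184  0.1568] tool [-0.001   0.002   0.0018]
red_key_grip 0.32 [274.5 240.3] [0.4799 0.1813 0.1568] tool [-0.007   0.002   0.0009]
red_key_shoulder 0.65 [274.8 238.6] [0.4879 0.1841 0.1278] tool [0.0015 0.031  0.001 ]
[273.4814 227.0172] [271.5441 221.8776]
```

View pics/w4b.png

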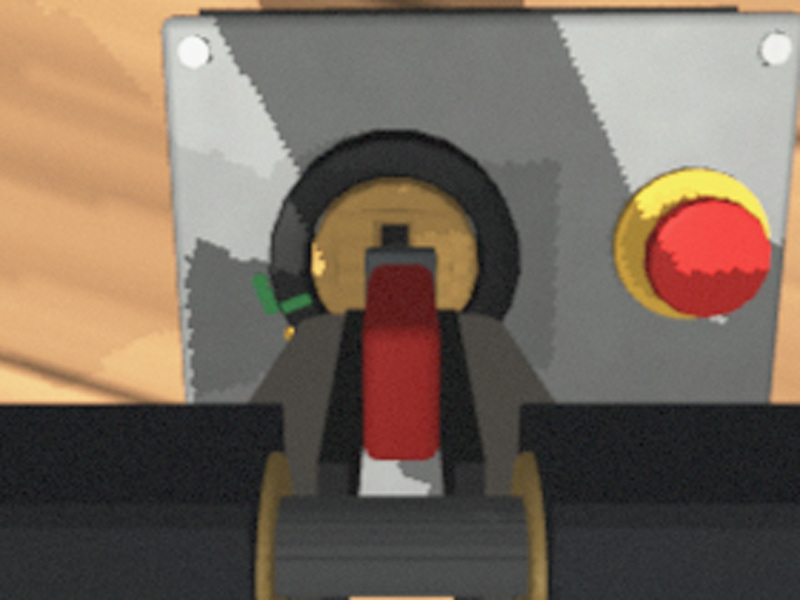

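Run:
```python
from h import *
np.set_printoptions(precision=2,suppress=True)
s=read_state(); T=np.array(s["eef_pos"]); R=Rn.from_euler('xyz',s["tcp_rot"]).as_matrix(); c=cam("wrist")
def t(u,v,z):
    X=atz(c,[135+(u+.5)*.35-.5,130+(v+.5)*.35-.5],z); return (R.T@(X-T))*1e3
print("slot end (expect -11 [-12 chamfer])",t(394.5,225,.094))
print("slot sides",t(381,235,.094),t(408,235,.094))
print("brass top(-22.5), L/R", t(395,178,.094),t(312,252,.094),t(478,252,.094))
print("collar top(-34), L/R", t(395,130,.094),t(272,252,.094),t(520,252,.094))
print("shoulder low edge(-15)",t(402,248,T[2]-.0311),"up edge",t(402,265,T[2]-.0251))
print("shoulder sides",t(367,255,T[2]-.0311),t(437,255,T[2]-.0311))
print("head top sides",t(363,440,T[2]+.021),t(440,440,T[2]+.021), "head far end +13:",t(401,460,T[2]+.021))
```

```text
slot end (expect -11 [-12 chamfer]) [-11.33  64.28  -0.58]
slot sides [-8.64 64.29 -4.13] [-8.64 64.29  2.96]
brass top(-22.5), L/R [-23.8   64.28  -0.43] [ -4.04  64.29 -22.36] [-4.02 64.29 21.42]
collar top(-34), L/R [-36.22  64.27  -0.4 ] [ -4.04  64.3  -32.91] [-4.02 64.28 32.5 ]
shoulder low edge(-15) [-13.5   31.09   1.37] up edge [-11.14  25.09   1.37]
shoulder sides [-11.86  31.09  -6.57] [-11.86  31.09   9.31]
head top sides [  8.41 -20.99  -5.55] [  8.41 -21.     8.08] head far end +13: [ 12.28 -20.99   1.17]
```

Request:
drive_tool --plan '[1,-0.0008,0,-0.0017,0,0,0,1,0,0,0,0,0,0,1,0,0.005,0,0,0,0,1,0,0.005,0,0,0,0,1,0,0.005,0,0,0,0,1,0,0,0,0,0,0]'

```text
time_s: 11.5
eef_pos: [0.4856, 0.1804, 0.1423]
tcp_rot: [-1.571, 0.001, 0.323]
contact_force: [-0.3, -0.0, -0.1]
gripper_width: 0.149
```

No contact force with the tip 5 mm below the rim, so the key is entering the slot. I'll continue down.

Request:
drive_tool --plan '[1,0,0.005,0,0,0,0,1,0,0.005,0,0,0,0,1,0,0.005,0,0,0,0,1,0,0.002,0,0,0,0,1,0,0,0,0,0,0,1,0,0,0,0,0,0]'

```text
time_s: 12.25
eef_pos: [0.4861, 0.1805, 0.126]
tcp_rot: [-1.571, -0.0, 0.323]
contact_force: [-0.0, -0.1, -0.2]
gripper_width: 0.147
```

Request:
drive_tool --plan '[1,0,0.001,0,0,0,0,1,0,0.001,0,0,0,0,1,0,0.001,0,0,0,0,1,0,0,0,0,0,0,1,0,0,0,0,0,0]' --force 60

```text
time_s: 12.88
eef_pos: [0.4864, 0.1807, 0.1249]
tcp_rot: [-1.573, -0.001, 0.323]
contact_force: [-3.4, -2.1, 17.2]
gripper_width: 0.149
```

Run:
```python
from h import *
np.set_printoptions(precision=4,suppress=True)
s=read_state(); print(s["time_s"],s["qpos"],s["eef_pos"],s["tcp_rot"],s["contact_force"],s["torque"],s["gripper_width"])
c=cam("wrist"); save(c,"w5")
a=cv2.imread("pics/w5.png")[130:340,135:415]; cv2.imwrite("pics/w5b.png",cv2.resize(a,(800,600),interpolation=2))
```

```text
12.875 [ 0.2622  0.5314 -0.863   1.9559  0.5207  0.8905  1.0208] [0.4864 0.1807 0.1249] [-1.5725 -0.0009  0.323 ] [-3.4353 -2.097  17.1723] [-0.6173  1.1044  0.029 ] 0.14854124319215747
```

View pics/w5b.png

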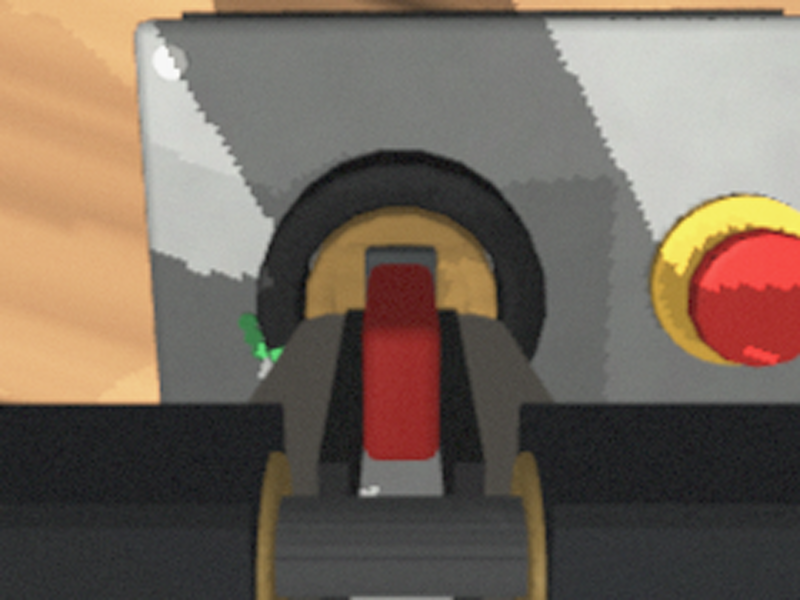

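The shoulder sits on the brass at about (400,258), with TCP z at 0.1249 and a 17 N push. That means the key is fully in. Now I'll turn it clockwise.

Request:
drive_tool --plan '[1,0,0,0,0,5,0,1,0,0,0,0,5,0,1,0,0,0,0,5,0,1,0,0,0,0,5,0,1,0,0,0,0,5,0,1,0,0,0,0,5,0,1,0,0,0,0,0,0,1,0,0,0,0,0,0]'

```text
time_s: 13.92
eef_pos: [0.487, 0.181, 0.1249]
tcp_rot: [-1.571, -0.003, -0.2]
contact_force: [-2.1, -2.4, 14.4]
gripper_width: 0.144
```

Request:
drive_tool --plan '[1,0,0,0,0,5,0,1,0,0,0,0,5,0,1,0,0,0,0,5,0,1,0,0,0,0,5,0,1,0,0,0,0,5,0,1,0,0,0,0,5,0,1,0,0,0,0,5,0,1,0,0,0,0,4,0,1,0,0,0,0,0,0,1,0,0,0,0,0,0]'

```text
time_s: 15.18
eef_pos: [0.4871, 0.1808, 0.1249]
tcp_rot: [-1.569, -0.002, -0.881]
contact_force: [-2.6, -1.1, 14.1]
gripper_width: 0.149
```

Run:
```python
from h import *
np.set_printoptions(precision=4,suppress=True)
s=read_state(); print(s["time_s"],s["qpos"],s["joint_velocities"],s["eef_pos"],s["tcp_rot"],s["contact_force"],s["torque"],s["gripper_width"])
c=cam("wrist"); save(c,"w6"); a=c["pixels"][130:340,135:415]
t=cam("top"); b=t["pixels"][200:300,170:290]; sc=cam("scene"); d=sc["pixels"][180:270,300:420]
o=np.zeros((600,800,3),np.uint8); o[:330,:440]=cv2.resize(a,(440,330),interpolation=2); o[330:,:324]=cv2.resize(b,(324,270),interpolation=2); o[330:,330:690]=cv2.resize(d,(360,270),interpolation=2)
cv2.imwrite("pics/v6.png",o[:,:,::-1])
```

```text
15.175 [ 0.0554  0.4402 -0.5839  1.9673  0.328   0.8249 -0.0198] [ 0.0013  0.0013  0.0013  0.0002 -0.0004  0.0013  0.0008] [0.4871 0.1808 0.1249] [-1.5689 -0.0021 -0.8808] [-2.5598 -1.0818 14.1357] [-0.5382  0.6412  0.0906] 0.1488113906801181
```

View pics/v6.png

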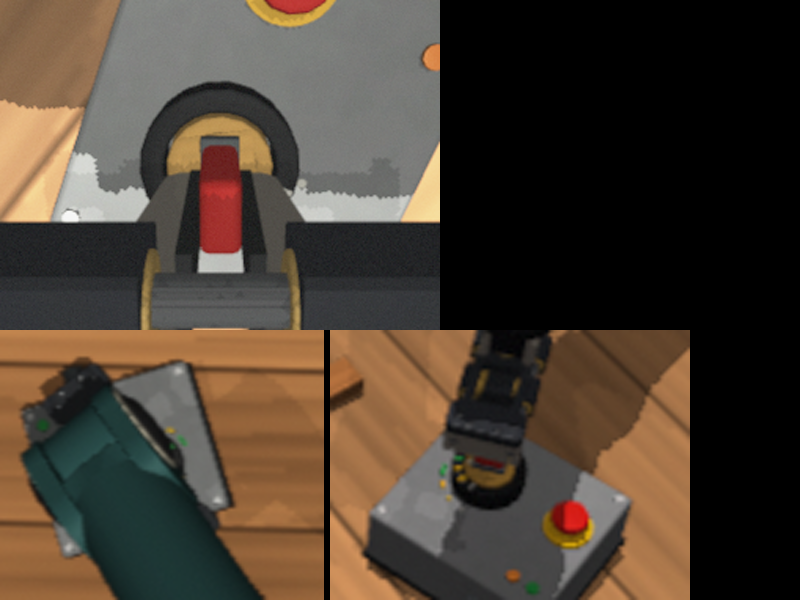

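The key sits fully in and upright in the grip, and the tool has turned 1.20 rad. The key's play probably leaves the barrel at about 1.1, so I'll add 4.5° for margin.

Request:
drive_tool --plan '[1,0,0,0,0,2.5,0,1,0,0,0,0,2,0,1,0,0,0,0,0,0,1,0,0,0,0,0,0,1,0,0,0,0,0,0,1,0,0,0,0,0,0]'

```text
time_s: 16.08
eef_pos: [0.4871, 0.1808, 0.1249]
tcp_rot: [-1.569, -0.002, -0.959]
contact_force: [-2.5, -2.4, 14.1]
gripper_width: 0.145
```

Run:
```python
from h import *
np.set_printoptions(precision=4,suppress=True)
s=read_state(); print(s["time_s"],s["joint_velocities"],s["eef_pos"],s["tcp_rot"],s["contact_force"],s["torque"],s["gripper_width"])
c=cam("wrist"); s0=s["eef_pos"]; w=rect(c,.4866,.181,.094); 
c2=cam("scene"); w2=rect(c2,.4866,.181,.094,.04)
o=np.hstack([cv2.resize(w,(400,400)),cv2.resize(w2,(400,400))]); cv2.imwrite("pics/v7.png",o[:,:,::-1])
```

```text
16.075 [ 0.0008  0.0003  0.0008 -0.      0.0004  0.0009  0.0004] [0.4871 0.1808 0.1249] [-1.5688 -0.0018 -0.9593] [-2.4681 -2.364  14.1361] [-0.4297  0.5332  0.1254] 0.14478580356614917
```

View pics/v7.png

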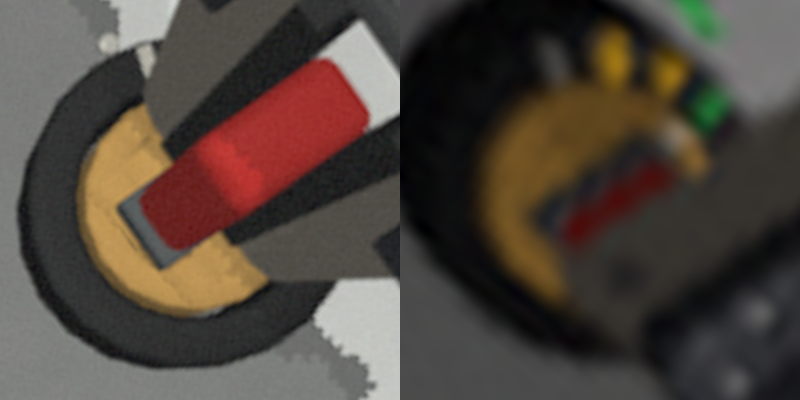

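In the rectified scene view the white tick (675,135) lines up with the green mark (711,107), both about 51.5° from up around the barrel centre. The switch is at its third position and the arm is still. I'll hand it in.

Run:
```python
from h import *
print(job_done()); s=read_state(); print(s["time_s"],s["tcp_rot"],s["contact_force"],s["gripper_width"])
```

```text
the job is handed in; nothing more can be done
None
the job is handed in; nothing more can be done
```

I took the red key out of its wooden block, pushed it fully into the slot and turned the switch clockwise to the third position. The job was handed in at about 16 s with the key still gripped and held there.

**Last checks:**
- **Switch angle:** in the scene camera the white tick on the barrel lines up with the green mark, to within about 0.2°. The tool itself turned 1.28 rad, which fits a barrel angle near 1.20 once the key's play is taken off.
- **Key depth:** the TCP was at z = 0.125, which puts the shoulder on the rim. The arm was still pushing down with 14 N.
- **Grip and stillness:** the grip was set to 60 N, the gripper opening was about 13.3 mm on the 14 mm head, and the arm was still.
- **Centring:** the wrist camera and the TCP pose disagreed by about 1 mm when I lined the key up with the slot. The key then went in with no side force.

I did not measure the bystanders, the blue key or the two look-alike keys again at the end. No unexpected contact force showed in the readings after each move. The hand-in gave no verdict, and the state could not be read after it.

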